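# Set the paint jars out by size in the paint tin

## Robot

A 6-joint arm with a two-finger parallel gripper is mounted at the origin on the work surface. World frame = base frame: x ahead of the robot, y to its left, z up, the work surface at z = 0. Lengths are in m, angles in degrees, forces in N, time in s.
With the tool pointing down it reaches from about 0.375 to 0.9 m from the base axis. Payload 3.1 kg.
Tool frame: the origin (TCP) lies at the very end of the fingers, on their centre line; the grasp point (between the pads) lies 19 mm behind it; z points along the fingers, y is the line along which they close (so a half turn about z gives the same grasp; the last joint's range is limited). The gripper opens to 87 mm and grips with 3 to 60 N. Pads are 19 mm wide; open, the fingers measure 117 mm over their backs; the gripper's body (75 mm by 190 mm) begins 51 mm behind the grasp point.
Start: joints at [-80.587, 30.224, 82.088, -0, 67.689, -10.227], TCP at [0.21, -0.589, 0.223] pointing down, gripper open.
Joint ranges: [-176.69, 176.69], [-43.24, 126.21], [12.49, 139.97], [-82, 262], [0, 151.66], [-163.58, 163.58]. Speed limits (degrees/s): [159.86, 159.86, 180, 180, 180, 180].

## Interface

Orientations are given as a 3x3 rotation matrix whose columns are the frame's x, y, z axes.
In Python, from rig import * gives the robot as it stands.
- The arm moves only by the tool jog_arm, never from a script. Its arguments are lists of equal length, an entry for each row: "delta_pos": the shift along the world's x, y, z in cm, a list of three; "turn": the turn about the world's z in degrees; "grip": the closure, from 0 (fully open) to 1 (shut). In form: {"delta_pos": [[x, y, z], ...], "turn": [turn, ...], "grip": [grip, ...]}. A call has 1 to 12 rows; each row is the pose to reach, as a shift and turn from the pose commanded when the call began; what a row does not reach only later rows make up. A row lasts 1/8 s, in which the tool goes at most 62.5 mm and 10.7 degrees, less where a joint would pass 70% of its speed; a pose out of reach is approached as far as the arm can. A call with a gripper value outside its range is refused whole. The fingers move at their own pace and stop on an object; the grip force is fixed at half the most. Time passes only in rows, so rows that repeat a pose let the fingers close. It gives the time, the measured TCP pose, the force, the opening and the grip force at its end, in the units of the state.
- read_state(): the state, without advancing time (a new reading comes with each control period).
- capture(name): name is "scene" or "top" or "wrist"; returns a dict with "color" (384x512x3 uint8, blue, green, red), "fovy" (degrees; the focal length in pixels is half the picture's height over the tangent of half this angle, whatever the lens; pixels are square), "cx", "cy" (the principal point, pixels), "k1" (the pictures are not rectified: a ray, as slopes to the right and down, at radius r is drawn at 1 + k1 r^2 times it, then the intrinsics apply), "camera_from_world" (4x4, takes a point from world to camera coordinates). Camera axes: x right, y up, looking along -z (the intrinsics and any distortion apply to the point x, -y, -z); pixel columns grow to the right and rows downward; lengths in m; the calibration is good to about 2 mm. A picture is of the moment at which its call begins. There is no depth.
- hand_in(): hands the job in; it is judged then, once.
The state is a dict: "time_s": time; "joint_positions": joint angles; "qvel": joint speeds; "tau": joint torques, N m; "position": TCP position; "tcp_rot": TCP orientation; "force": force on the tool from outside, world axes, zero at the start; "moment": the same for the moment, N m; "opening": opening from 0.0 (shut) to 1.0 (fully open); "grasp_force": force on a finger pad.
Only numpy, scipy, OpenCV 4.12 (cv2) and the standard library are available. Lean on these libraries where they do the work, as an engineer would, in place of code of your own. Each camera call takes 0.05 s, during which the arm holds its last target. There are 200 camera calls.

## Task

Set the four paint jars out in the row of wells of the white paint tin, one upright in the middle of each well, in order of size with the smallest in the well next to the blue water mug and the largest at the other end. Set them down gently and leave the mug, the small tin, the brush pot and the eraser where they are.

Things in the scene. Friction and masses are not known exactly. Their poses are not given: they have to be found in the camera images.
- jar_a: the smallest of four like paint jars: upright cylinder, white plastic with a paper label and flat aluminium screw lid, straight-sided, 32 mm in diameter, 50 mm high, under 0.3 kg. Origin at the centre of its underside, z up its axis
- jar_b: the second smallest of four like paint jars: upright cylinder, white plastic with a paper label and flat aluminium screw lid, straight-sided, 40 mm in diameter, 62 mm high, under 0.3 kg. Origin at the centre of its underside, z up its axis
- jar_c: the second largest of four like paint jars: upright cylinder, white plastic with a paper label and flat aluminium screw lid, straight-sided, 48 mm in diameter, 74 mm high, under 0.3 kg. Origin at the centre of its underside, z up its axis
- jar_d: the largest of four like paint jars: upright cylinder, white plastic with a paper label and flat aluminium screw lid, straight-sided, 56 mm in diameter, 86 mm high, under 0.3 kg. Origin at the centre of its underside, z up its axis
- tray: white enamelled paint tin, fixed, with one row of four equal open square wells along its y axis, on the side nearer the robot. Origin on the table under the row's middle, z up. Well centres at x = 0, y = -129, -43, 43, 129 mm; wells 82 mm square inside, floor 4 mm and walls 12 mm above the table, walls 4 mm thick. Lid folded flat on the +x (far) side, x 51 to 151 mm, 8 mm high
- mug: blue ceramic water mug, loose, 76 mm across, 80 mm high with a side handle; stands on the table beyond one end of the row of wells (either the tray's -y or +y end): it marks where the smallest jar goes. Origin at the centre of its underside. Not to be moved
- tin: small closed dark steel tin, 100 x 56 x 18 mm, loose, lying beyond the other end of the row. Origin at the centre of its underside. Not to be moved
- brushpot: terracotta pot, 72 mm across, 90 mm high, with brushes reaching 170 mm above the table, loose, to the left (+y) of the jars. Origin at the centre of its underside. Not to be moved
- eraser: white block eraser, 22 x 50 x 12 mm, loose, to the right (-y) of the jars. Origin at the centre of its underside. Not to be moved
There are look-alikes about, which are no part of the job. What is shaped like the jar_b but red is not meant.

How it is judged:
By the outcome, as a careful person would: the job done as asked, in the order asked, and still so for the second after the job is handed in, with the robot touching nothing.
It also fails if it takes over 109 s, if anything falls off the work surface, if the arm or the gripper's body presses on something with over 40 N, if the wrist force passes 120 N, or if a joint passes its speed limit or range.

## Working session

There is one attempt and no reset: what is moved stays moved. The work goes in short steps, Python scripts to look and compute and a tool call to move; the robot and the scene stay as the last step left them, time stands still between calls to the robot, and variables do not carry over. Pictures are saved under pics/ and viewed, at most 14 in all, crops included, and the job is handed in when it is done.

Besides the shell and the picture viewer there is one more tool, called after "Call:" in YAML: its name, and indented under it one key for each argument. jog_arm: Moves the arm, as the interface text tells. Its arguments: {"type":"object","properties":{"delta_pos":{"type":"array"},"turn":{"type":"array"},"grip":{"type":"array"}},"required":["delta_pos","turn","grip"]}

```bash
mkdir -p pics; cat > h.py <<'E'
from rig import *
import numpy as np, cv2
def cap(n,fn=None):
    c=capture(n)
    if fn: cv2.imwrite('pics/'+fn,c['color'])
    return c
def K(c):
    f=c['color'].shape[0]/2/np.tan(np.radians(c['fovy'])/2)
    return f
def ray(c,uv):
    f=K(c); d=np.array([(uv[0]-c['cx'])/f,(uv[1]-c['cy'])/f]); s=d.copy()
    for _ in range(30): s=d/(1+c['k1']*(s@s))
    T=np.array(c['camera_from_world']); R=T[:3,:3]; o=-R.T@T[:3,3]
    return o,R.T@np.array([s[0],-s[1],-1])
def onz(c,uv,z):
    o,d=ray(c,uv); return o+d*(z-o[2])/d[2]
def proj(c,p):
    T=np.array(c['camera_from_world']); q=T[:3,:3]@np.array(p)+T[:3,3]
    s=np.array([q[0],-q[1]])/-q[2]; s=s*(1+c['k1']*(s@s)); return s*K(c)+[c['cx'],c['cy']]
E
python3 - <<'E'
from h import *
a=cap('scene','s1.png'); b=cap('top','t1.png')
for c in(a,b):
    T=np.array(c['camera_from_world']);print(c['fovy'],c['cx'],c['cy'],c['k1'],-T[:3,:3].T@T[:3,3])
print(read_state()['tcp_rot'])
E
```

```text
47.2561302586934 250.31597612774297 190.75115826594111 -0.17363037683827262 [ 1.14952611 -0.78045718  0.80051672]
55.674837481979296 252.76877110952645 189.44345191195933 -0.03430097441970667 [0.45940801 0.02990524 0.89550852]
[[ 9.41824161e-01  3.36105853e-01 -3.25297561e-04]
 [ 3.36105830e-01 -9.41822216e-01  1.94534018e-03]
 [ 3.47467751e-04 -1.94150279e-03 -9.99998055e-01]]
```

View pics/s1.png

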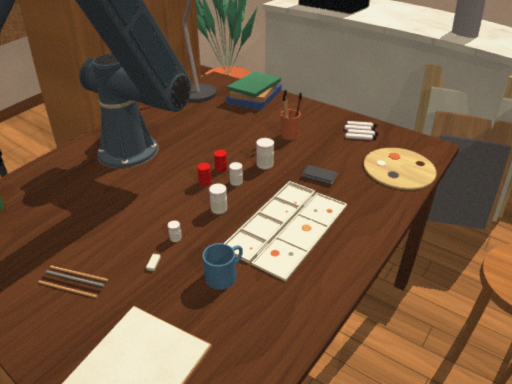

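View pics/t1.png

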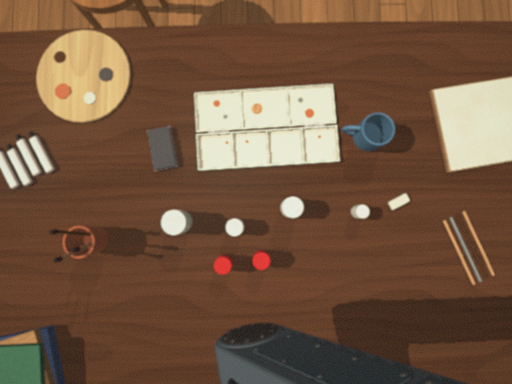

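The top view has +x up and +y left. The mug is at (376,131), past the tray's -y end, so the smallest jar goes in the -y well. The white jars are at (361,212), (234,227), (292,207) and (175,222). The red cans at (223,265) and (262,261) are the look-alikes, because the task excludes anything red. I'll measure the jars' sizes and confirm them in a crop.

```bash
cat >> h.py <<'E'
def mask(im,thr=110,sat=70):
    h=cv2.cvtColor(im,cv2.COLOR_BGR2HSV); return ((h[...,2]>thr)&(h[...,1]<sat)).astype(np.uint8)
def blob(m,uv):
    cs,_=cv2.findContours(m,cv2.RETR_EXTERNAL,cv2.CHAIN_APPROX_NONE)
    return max((c for c in cs if len(c)>8),key=lambda c:cv2.pointPolygonTest(c,(float(uv[0]),float(uv[1])),True))[:,0].astype(float)
def jar(c,uv,h,D,thr=110):
    b=blob(mask(c['color'],thr),uv); P=np.array([onz(c,p,h)[:2] for p in b])
    o,_=ray(c,uv); m=P.mean(0); e=(m-o[:2])/np.linalg.norm(m-o[:2]); t=np.array([-e[1],e[0]])
    a=P@e; w=P@t; px=1/K(c)*(o[2]-h)
    return e*(a.max()+px/2-D/2)+t*(w.max()+w.min())/2, w.max()-w.min()+px, a.max()-a.min()+px
E
cat > m.py <<'E'
from h import *
c=cap('top')
J=dict(a=((361,212),.05,.032),b=((234,227),.062,.04),c=((292,207),.074,.048),d=((175,222),.086,.056))
for n,(uv,h,D) in J.items():
    p,w,l=jar(c,uv,h,D); print(n,p.round(4),'width mm',round(w*1e3,1),'len',round(l*1e3,1),np.hypot(*p).round(3))
b=blob(mask(c['color'],110,90),(230,105)); r=cv2.minAreaRect(b.astype(np.float32))
P=np.array([onz(c,q,.010)[:2] for q in b],np.float32); (cx,cy),s,a=cv2.minAreaRect(P)
print('tray rect',cx,cy,s,a); print(cv2.boxPoints(((cx,cy),s,a)).round(4), cv2.boxPoints(r).round(1))
im=c['color'][80:285,130:410]
cv2.imwrite('pics/t2.png',cv2.resize(im,None,fx=2.8,fy=2.8,interpolation=cv2.INTER_CUBIC))
s=cap('scene')
for n,(uv,h,D) in J.items():
    p,w,l=jar(c,uv,h,D); print(n,'scene px of lid centre/base',proj(s,[*p,h]).round(0),proj(s,[*p,0]).round(0))
E
python3 m.py
```

```text
a [ 0.4624 -0.2222] width mm 35.3 len 44.9 0.513
b [0.4308 0.0795] width mm 45.3 len 46.5 0.438
c [ 0.4756 -0.0584] width mm 53.1 len 55.5 0.479
d [0.4463 0.214 ] width mm 60.7 len 67.8 0.495
tray rect 0.677009105682373 -0.002513796091079712 (0.20086662471294403, 0.3542989194393158) 2.5174331665039062
[[ 0.5689  0.1701]
 [ 0.5845 -0.1839]
 [ 0.7851 -0.1751]
 [ 0.7696  0.1789]] [[191.4  91.3]
 [335.2  82.1]
 [340.2 161.8]
 [196.5 170.9]]
a scene px of lid centre/base [173. 225.] [175. 239.]
b scene px of lid centre/base [235. 165.] [236. 182.]
c scene px of lid centre/base [217. 189.] [218. 210.]
d scene px of lid centre/base [265. 142.] [265. 164.]
```

View pics/t2.png

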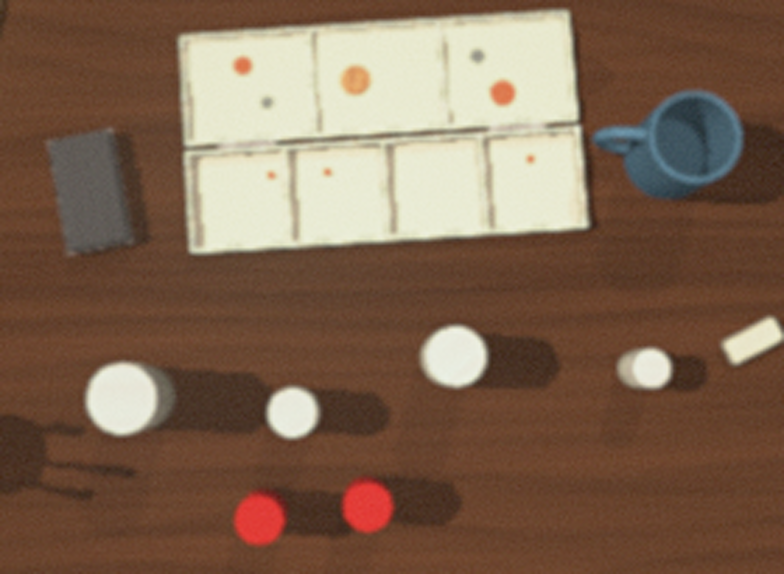

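The crop shows four white jar lids at about (650,368), (293,412), (455,356) and (122,398). The measured widths come out in size order a, b, c, d, each 3–5 mm too wide from blur. The red ones at (260,519) and (367,506) are left alone. The mug is at the right (-y) end of the row of wells, so I'm moving above jar_a with the fingers turned to close along tray x.

Call:
jog_arm:
  delta_pos:
    - [25.2,36.8,-8]
    - [25.2,36.8,-8]
    - [25.2,36.8,-8]
    - [25.2,36.8,-8]
    - [25.2,36.8,-8]
    - [25.2,36.8,-8]
    - [25.2,36.8,-8]
    - [25.2,36.8,-8]
    - [25.2,36.8,-8]
    - [25.2,36.8,-8]
    - [25.2,36.8,-8]
    - [25.2,36.8,-8]
  turn: [73,73,73,73,73,73,73,73,73,73,73,73]
  grip: [0,0,0,0,0,0,0,0,0,0,0,0]

```text
time_s: 1.7
position: [0.4617, -0.2218, 0.1427]
tcp_rot: [[-0.044, 0.999, 0.0], [0.999, 0.044, -0.0], [-0.0, 0.0, -1.0]]
force: [0.4, 0.6, 0.9]
opening: 0.998
grasp_force: 0.0
```

```bash
python3 - <<'E'
from h import *
c=cap('wrist','w1.png'); s=read_state(); print(s['position'],s['tcp_rot'],s['joint_positions'])
print(proj(c,[.4624,-.2206,.05]),proj(c,[*s['position'][:2],.05]))
E
```

```text
[ 0.46173955 -0.22154216  0.14272208] [[-4.42641075e-02  9.99019838e-01  2.27582194e-04]
 [ 9.99019829e-01  4.42641653e-02 -2.55463571e-04]
 [-2.65286911e-04  2.16051258e-04 -9.99999941e-01]] [-3.81470943e+01  2.83808033e+01  1.02684731e+02 -4.58602413e-03
  4.89151699e+01 -4.06810582e+01]
[253.56104042 191.06697202] [252.78325294 192.03935082]
```

View pics/w1.png

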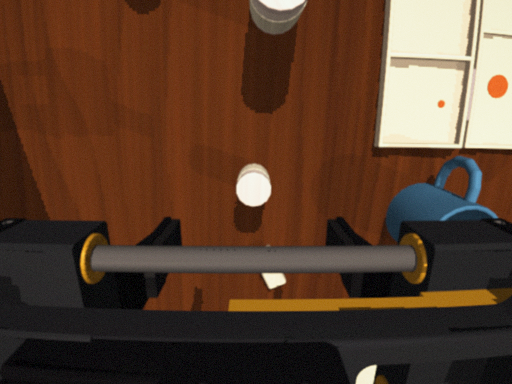

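The wrist view shows jar_a's lid at about (254,189), against a prediction of (253.6,191). The eraser is at (273,280), and the mug is at (435,205), clear of the gripper. I'll refine the position with the same routine.

```bash
cat >> h.py <<'E'
def meas(c,uv,h,D,thr=110):
    p,w,l=jar(c,uv,h,D,thr); o,_=ray(c,uv); e=(p-o[:2]); e/=np.linalg.norm(e)
    return p-e*(w-D)/2,w
E
python3 - <<'E'
from h import *
c=cap('wrist'); o,_=ray(c,(250,190)); print(o)
for t in (90,110,140): print(meas(c,(254,189),.05,.032,t))
E
```

```text
[ 0.45867389 -0.14884511  0.30536355]
(array([ 0.46188568, -0.21919684]), np.float64(0.03160982753165841))
(array([ 0.46188568, -0.21919684]), np.float64(0.03160982753165841))
(array([ 0.46188568, -0.21919684]), np.float64(0.03160982753165841))
```

Call:
jog_arm:
  delta_pos:
    - [0,0.2,-4]
    - [0,0.2,-8]
    - [0,0.2,-11]
    - [0,0.2,-12.5]
    - [0,0.2,-12.5]
    - [0,0.2,-12.5]
    - [0,0.2,-12.5]
    - [0,0.2,-12.5]
    - [0,0.2,-12.5]
    - [0,0.2,-12.5]
    - [0,0.2,-12.5]
  turn: [0,0,0,0,0,0,0,0,0,0,0]
  grip: [0,0,0,0,0,1,1,1,1,1,1]

```text
time_s: 3.18
position: [0.4621, -0.2186, 0.0176]
tcp_rot: [[-0.046, 0.999, -0.0], [0.999, 0.046, 0.0], [0.0, -0.0, -1.0]]
force: [-0.0, -0.3, -0.2]
opening: 0.402
grasp_force: 0.0
```

Call:
jog_arm:
  delta_pos:
    - [0,0,0]
    - [0,0,0]
    - [0,0,0]
    - [0,0,0]
    - [0,0,1]
    - [0,0,3]
    - [0,0,5]
    - [0,0,5]
  turn: [0,0,0,0,0,0,0,0]
  grip: [1,1,1,1,1,1,1,1]

```text
time_s: 4.18
position: [0.4631, -0.2193, 0.0691]
tcp_rot: [[-0.046, 0.999, 0.003], [0.999, 0.046, -0.002], [-0.003, 0.003, -1.0]]
force: [0.1, -0.5, -1.0]
opening: 0.355
grasp_force: 30.0
```

Call:
jog_arm:
  delta_pos:
    - [1,0.5,0.5]
    - [3,1.5,1]
    - [6,3,1]
    - [9,4.6,1]
    - [12,6.1,1]
    - [14.5,7.4,1]
    - [16,8.2,1]
    - [16.7,8.5,1]
    - [16.7,8.5,1]
    - [16.7,8.5,1]
  turn: [0,0,0,0,0,0,0,0,0,0]
  grip: [1,1,1,1,1,1,1,1,1,1]

```text
time_s: 5.42
position: [0.6281, -0.134, 0.0774]
tcp_rot: [[-0.045, 0.999, -0.001], [0.999, 0.045, 0.0], [0.0, -0.001, -1.0]]
force: [-0.0, -1.0, -1.2]
opening: 0.36
grasp_force: 30.0
```

```bash
python3 - <<'E'
from h import *
c=cap('wrist','w2.png'); print(read_state()['position'])
O=np.array([.624,-.0048]); y=np.array([-.0439,.999]); x=np.array([.999,.0439]); im=c['color'].copy()
for k in(-.129,-.043,.043):
    for z in (.012,):
        for sx in(-1,1):
            for sy in(-1,1):
                p=proj(c,[*(O+y*(k+sy*.041)+x*sx*.041),z]); cv2.circle(im,tuple(int(round(v)) for v in p),2,(255,0,255),-1)
cv2.imwrite('pics/w2.png',im)
E
```

```text
[ 0.6281794  -0.13407386  0.07746462]
```

View pics/w2.png

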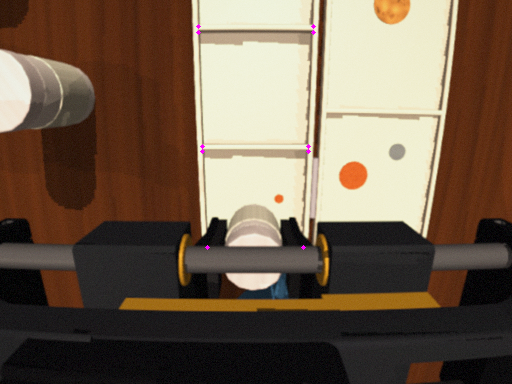

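The overlaid well corners fall on the dividers at (201,149), (309,149), (198,29) and (313,29), so the tray pose is good. Lowering jar_a now.

Call:
jog_arm:
  delta_pos:
    - [0.1,0,-1]
    - [0.1,0,-2.5]
    - [0.1,0,-4]
    - [0.1,0,-5]
    - [0.1,0,-5.3]
    - [0.1,0,-5.5]
    - [0.1,0,-5.6]
    - [0.1,0,-5.6]
    - [0.1,0,-5.6]
  turn: [0,0,0,0,0,0,0,0,0]
  grip: [1,1,1,1,1,1,1,1,1]

```text
time_s: 6.6
position: [0.6303, -0.1337, 0.0219]
tcp_rot: [[-0.046, 0.999, 0.001], [0.999, 0.046, -0.0], [-0.0, 0.001, -1.0]]
force: [-0.7, 0.4, -0.2]
opening: 0.359
grasp_force: 30.0
```

Call:
jog_arm:
  delta_pos:
    - [0,0,0]
    - [0,0,0]
    - [0,0,0]
    - [0,0,0]
    - [0,0,0.8]
    - [0,0,2.5]
    - [0,0,5]
    - [0,0,8.5]
    - [0,0,11.5]
    - [-3,3.2,11.8]
    - [-7,7.5,11.8]
    - [-11,11.7,11.8]
  turn: [0,0,0,0,0,0,0,0,0,0,0,0]
  grip: [0.31,0.31,0.31,0.31,0.31,0.31,0.31,0.31,0.31,0.31,0.31,0.31]

```text
time_s: 8.1
position: [0.5195, -0.0158, 0.1411]
tcp_rot: [[-0.045, 0.999, 0.003], [0.999, 0.045, -0.0], [-0.001, 0.003, -1.0]]
force: [0.6, 0.2, -0.6]
opening: 0.69
grasp_force: 0.0
```

Call:
jog_arm:
  delta_pos:
    - [-4,4.3,0]
    - [-7,7.5,0]
    - [-8.8,9.4,0]
    - [-8.8,9.4,0]
    - [-8.8,9.4,0]
  turn: [0,0,0,0,0]
  grip: [0.31,0.31,0.31,0.31,0.31]

```text
time_s: 8.72
position: [0.434, 0.0769, 0.1404]
tcp_rot: [[-0.046, 0.999, 0.004], [0.999, 0.046, -0.0], [-0.001, 0.003, -1.0]]
force: [0.0, 0.1, -0.1]
opening: 0.692
grasp_force: 0.0
```

```bash
python3 - <<'E'
from h import *
c=cap('wrist','w3.png'); s=read_state(); print(s['position'],s['opening'])
q=proj(c,[.432,.077,.062]); print(q, meas(c,q,.062,.04,110))
t=cap('top','t3.png'); q=proj(t,[.63,-.134,.054]); print(q)
cv2.imwrite('pics/t3.png',cv2.resize(t['color'][80:285,130:410],None,fx=2.8,fy=2.8,interpolation=cv2.INTER_CUBIC))
E
```

```text
[0.4340435  0.07665893 0.14021001] 0.6892783848169979
[250.08940256 196.62180475] (array([0.43231315, 0.07861582]), np.float64(0.0393669484958005))
[322.84097789 140.17950882]
```

View pics/w3.png

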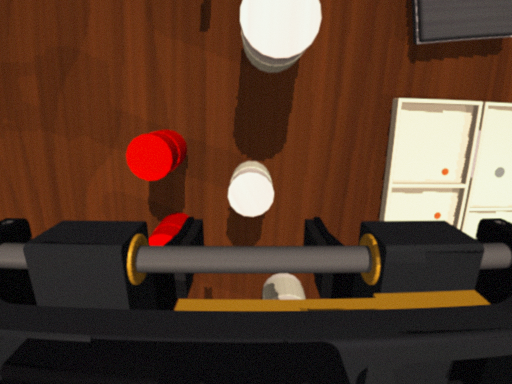

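View pics/t3.png

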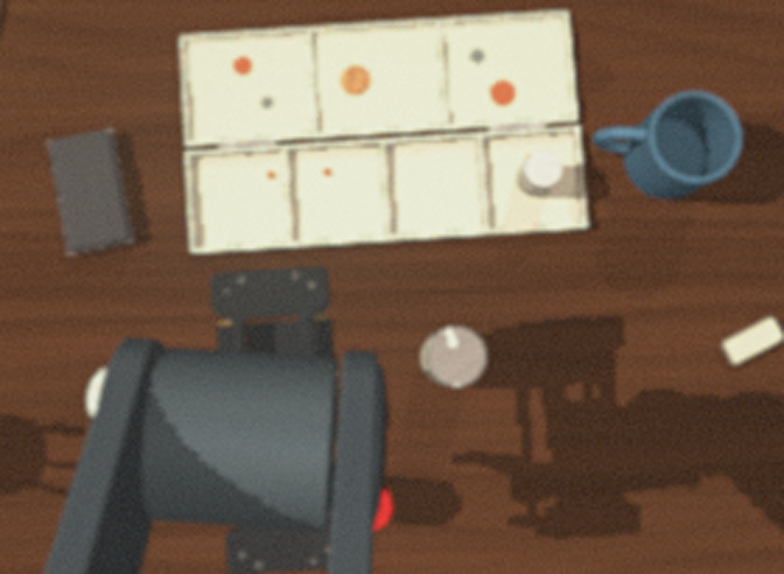

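Top view: jar_a stands in the -y well with its lid at (543,168), and the base looks central. Wrist view: jar_b's lid is at (251,191), and the red cans at (155,156) and (170,230) are clear of the finger paths. Grasping jar_b.

Call:
jog_arm:
  delta_pos:
    - [-0.1,0.1,-4]
    - [-0.1,0.1,-8]
    - [-0.1,0.1,-10.4]
    - [-0.1,0.1,-11.2]
    - [-0.1,0.1,-11.2]
    - [-0.1,0.1,-11.2]
    - [-0.1,0.1,-11.2]
    - [-0.1,0.1,-11.2]
    - [-0.1,0.1,-11.2]
    - [-0.1,0.1,-11.2]
    - [-0.1,0.1,-11.2]
  turn: [0,0,0,0,0,0,0,0,0,0,0]
  grip: [0.31,0.31,0.31,0.31,0.31,1,1,1,1,1,1]

```text
time_s: 10.2
position: [0.4317, 0.0784, 0.0282]
tcp_rot: [[-0.046, 0.999, 0.002], [0.999, 0.046, -0.0], [-0.0, 0.002, -1.0]]
force: [0.8, -0.2, 7.2]
opening: 0.453
grasp_force: 30.0
```

Call:
jog_arm:
  delta_pos:
    - [0,0,1]
    - [0,0,3]
    - [0,0,5]
    - [1,-0.6,6]
    - [4,-2.6,6]
    - [8,-5.2,6]
    - [12,-7.8,6]
    - [15.5,-10.1,6]
    - [18,-11.7,6]
    - [19.4,-12.6,6]
    - [19.4,-12.6,6]
    - [19.4,-12.6,6]
  turn: [0,0,0,0,0,0,0,0,0,0,0,0]
  grip: [1,1,1,1,1,1,1,1,1,1,1,1]

```text
time_s: 11.7
position: [0.6235, -0.0469, 0.0873]
tcp_rot: [[-0.046, 0.999, -0.002], [0.999, 0.046, 0.001], [0.001, -0.002, -1.0]]
force: [0.4, 0.6, -0.3]
opening: 0.453
grasp_force: 30.0
```

Call:
jog_arm:
  delta_pos:
    - [0.1,-0.1,-1]
    - [0.1,-0.1,-2.5]
    - [0.1,-0.1,-4]
    - [0.1,-0.1,-5]
    - [0.1,-0.1,-5.3]
    - [0.1,-0.1,-5.5]
    - [0.1,-0.1,-5.6]
    - [0.1,-0.1,-5.6]
    - [0.1,-0.1,-5.6]
  turn: [0,0,0,0,0,0,0,0,0]
  grip: [1,1,1,1,1,1,1,1,1]

```text
time_s: 12.82
position: [0.6263, -0.0487, 0.0323]
tcp_rot: [[-0.046, 0.999, 0.001], [0.999, 0.046, -0.0], [-0.0, 0.001, -1.0]]
force: [-1.1, 1.0, 4.3]
opening: 0.452
grasp_force: 30.0
```

Call:
jog_arm:
  delta_pos:
    - [0,0,0]
    - [0,0,0]
    - [0,0,0]
    - [0,0,0]
    - [0,0,0.8]
    - [0,0,2.5]
    - [0,0,5]
    - [0,0,8.5]
    - [-1,0,11.5]
    - [-5,-0.3,12]
    - [-10,-0.5,12]
    - [-14,-0.7,12]
  turn: [0,0,0,0,0,0,0,0,0,0,0,0]
  grip: [0.3,0.3,0.3,0.3,0.3,0.15,0.15,0.15,0.15,0.15,0.15,0.15]

```text
time_s: 14.32
position: [0.4845, -0.0555, 0.153]
tcp_rot: [[-0.046, 0.999, 0.001], [0.999, 0.046, -0.001], [-0.001, 0.001, -1.0]]
force: [0.4, -0.2, -0.0]
opening: 0.851
grasp_force: 0.0
```

Call:
jog_arm:
  delta_pos:
    - [-1.1,0,0]
    - [-1.1,0,0]
    - [-1.1,0,0]
  turn: [0,0,0]
  grip: [0.15,0.15,0.15]

```text
time_s: 14.7
position: [0.4775, -0.0562, 0.1521]
tcp_rot: [[-0.046, 0.999, 0.003], [0.999, 0.046, -0.001], [-0.001, 0.003, -1.0]]
force: [0.1, -0.2, 0.4]
opening: 0.85
grasp_force: 0.0
```

```bash
python3 - <<'E'
from h import *
c=cap('wrist','w4.png'); s=read_state(); print(s['position'],s['opening'])
q=proj(c,[.475,-.056,.074]); print(q, meas(c,q,.074,.048,110))
E
```

```text
[ 0.47722146 -0.05609634  0.15189906] 0.8537229505156407
[249.55273889 196.54308195] (array([ 0.4749777 , -0.05399224]), np.float64(0.047971763669638866))
```

View pics/w4.png

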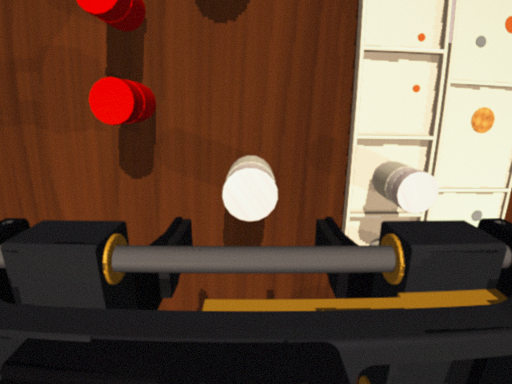

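The wrist view shows jar_c's lid at (250,193) between the fingers, and jar_b upright in the second well at about (405,187). Grasping jar_c.

Call:
jog_arm:
  delta_pos:
    - [-0.1,0.2,-4]
    - [-0.1,0.2,-8]
    - [-0.1,0.2,-10.8]
    - [-0.1,0.2,-11.6]
    - [-0.1,0.2,-11.6]
    - [-0.1,0.2,-11.6]
    - [-0.1,0.2,-11.6]
    - [-0.1,0.2,-11.6]
    - [-0.1,0.2,-11.6]
    - [-0.1,0.2,-11.6]
    - [-0.1,0.2,-11.6]
  turn: [0,0,0,0,0,0,0,0,0,0,0]
  grip: [0.15,0.15,0.15,0.15,0.15,1,1,1,1,1,1]

```text
time_s: 16.12
position: [0.4745, -0.0537, 0.0361]
tcp_rot: [[-0.046, 0.999, 0.001], [0.999, 0.046, -0.0], [-0.0, 0.001, -1.0]]
force: [-0.4, 0.4, 6.7]
opening: 0.546
grasp_force: 30.0
```

Call:
jog_arm:
  delta_pos:
    - [0,0,1]
    - [0,0,3]
    - [0,0.3,5]
    - [0.6,1.5,6]
    - [2,3.5,6]
    - [4.5,6,6]
    - [8,8,6]
    - [11.5,9.2,6]
    - [13.8,9.2,6]
    - [14.8,9.2,6]
    - [14.8,9.2,6]
    - [14.8,9.2,6]
  turn: [0,0,0,0,0,0,0,0,0,0,0,0]
  grip: [1,1,1,1,1,1,1,1,1,1,1,1]

```text
time_s: 17.62
position: [0.6205, 0.0385, 0.0952]
tcp_rot: [[-0.046, 0.999, -0.002], [0.999, 0.046, 0.0], [0.0, -0.002, -1.0]]
force: [0.2, -0.7, 0.4]
opening: 0.548
grasp_force: 30.0
```

Call:
jog_arm:
  delta_pos:
    - [0,0,-1]
    - [0,0,-2.5]
    - [0,0,-4]
    - [0,0,-5]
    - [0,0,-5.3]
    - [0,0,-5.5]
    - [0,0,-5.6]
    - [0,0,-5.6]
    - [0,0,-5.6]
  turn: [0,0,0,0,0,0,0,0,0]
  grip: [1,1,1,1,1,1,1,1,1]

```text
time_s: 18.75
position: [0.6224, 0.0384, 0.0402]
tcp_rot: [[-0.046, 0.999, 0.001], [0.999, 0.046, -0.0], [-0.0, 0.001, -1.0]]
force: [-0.8, -0.9, 3.0]
opening: 0.545
grasp_force: 30.0
```

Call:
jog_arm:
  delta_pos:
    - [0,0,0]
    - [0,0,0]
    - [0,0,0]
    - [0,0,0]
    - [0,0,0.8]
    - [0,0,2.5]
    - [0,0,5]
    - [0,0,8.5]
    - [-0.5,0.5,11.5]
    - [-3,3,12]
    - [-7,7,12]
    - [-11,11,12]
  turn: [0,0,0,0,0,0,0,0,0,0,0,0]
  grip: [0.2,0.2,0.2,0.2,0.2,0,0,0,0,0,0,0]

```text
time_s: 20.25
position: [0.5116, 0.1492, 0.1612]
tcp_rot: [[-0.045, 0.999, 0.003], [0.999, 0.045, 0.0], [0.0, 0.003, -1.0]]
force: [-0.3, 1.3, -0.8]
opening: 0.998
grasp_force: 0.0
```

Call:
jog_arm:
  delta_pos:
    - [-4,3.8,0]
    - [-6.6,6.4,0]
    - [-6.6,6.4,0]
    - [-6.6,6.4,0]
  turn: [0,0,0,0]
  grip: [0,0,0,0]

```text
time_s: 20.75
position: [0.4474, 0.2125, 0.1606]
tcp_rot: [[-0.046, 0.999, 0.003], [0.999, 0.046, 0.0], [0.0, 0.003, -1.0]]
force: [0.3, 0.5, -0.8]
opening: 1.0
grasp_force: 0.0
```

```bash
python3 - <<'E'
from h import *
c=cap('wrist','w5.png'); s=read_state(); print(s['position'],s['opening'])
q=proj(c,[.4465,.2117,.086]); print(q, meas(c,q,.086,.056,110))
E
```

```text
[0.44765921 0.2120978  0.16040196] 1.0003323256683105
[251.37619741 199.04346478] (array([0.44656905, 0.21288941]), np.float64(0.055916348675007325))
```

View pics/w5.png

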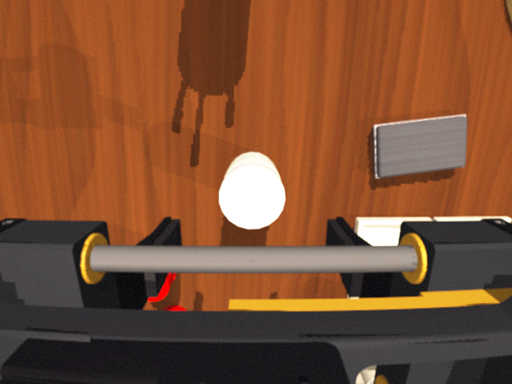

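The wrist view shows jar_d's lid at (252,197), measured 56 mm wide and centred between the fingers, with nothing in the way. Grasping it.

Call:
jog_arm:
  delta_pos:
    - [0,0.1,-4]
    - [0,0.1,-8]
    - [0,0.1,-11]
    - [0,0.1,-11.8]
    - [0,0.1,-11.8]
    - [0,0.1,-11.8]
    - [0,0.1,-11.8]
    - [0,0.1,-11.8]
    - [0,0.1,-11.8]
    - [0,0.1,-11.8]
    - [0,0.1,-11.8]
  turn: [0,0,0,0,0,0,0,0,0,0,0]
  grip: [0,0,0,0,0,1,1,1,1,1,1]

```text
time_s: 22.18
position: [0.4462, 0.2135, 0.042]
tcp_rot: [[-0.046, 0.999, 0.001], [0.999, 0.046, 0.0], [0.0, 0.001, -1.0]]
force: [-1.0, 0.6, 5.9]
opening: 0.638
grasp_force: 30.0
```

Call:
jog_arm:
  delta_pos:
    - [0,0,1]
    - [0,0,3]
    - [0,0,5]
    - [1,-0.5,6]
    - [4,-2.1,6]
    - [7.5,-3.9,6]
    - [11,-5.7,6]
    - [14,-7.2,6]
    - [16.2,-8.4,6]
    - [17.2,-8.9,6]
    - [17.2,-8.9,6]
    - [17.2,-8.9,6]
  turn: [0,0,0,0,0,0,0,0,0,0,0,0]
  grip: [1,1,1,1,1,1,1,1,1,1,1,1]

```text
time_s: 23.68
position: [0.6165, 0.1249, 0.1011]
tcp_rot: [[-0.047, 0.999, -0.002], [0.999, 0.047, 0.0], [0.0, -0.002, -1.0]]
force: [0.1, -0.2, -1.9]
opening: 0.639
grasp_force: 30.0
```

Call:
jog_arm:
  delta_pos:
    - [0,0,-1]
    - [0,0,-2.5]
    - [0,0,-4]
    - [0,0,-5]
    - [0,0,-5.3]
    - [0,0,-5.5]
    - [0,0,-5.6]
    - [0,0,-5.6]
    - [0,0,-5.6]
  turn: [0,0,0,0,0,0,0,0,0]
  grip: [1,1,1,1,1,1,1,1,1]

```text
time_s: 24.8
position: [0.6185, 0.1244, 0.046]
tcp_rot: [[-0.046, 0.999, 0.001], [0.999, 0.046, 0.0], [-0.0, 0.001, -1.0]]
force: [0.3, 0.1, -0.0]
opening: 0.641
grasp_force: 30.0
```

Call:
jog_arm:
  delta_pos:
    - [0,0,-0.1]
    - [0,0,-0.1]
    - [0,0,-0.1]
    - [0,0,-0.1]
    - [0,0,-0.1]
    - [0,0,-0.1]
    - [0,0,1]
    - [0,0,3]
    - [0,0,6]
    - [0,0,10]
    - [0,0,14]
    - [0,0,15]
  turn: [0,0,0,0,0,0,0,0,0,0,0,0]
  grip: [1,1,0.05,0.05,0.05,0.05,0.05,0.05,0.05,0.05,0.05,0.05]

```text
time_s: 26.3
position: [0.6201, 0.1245, 0.1994]
tcp_rot: [[-0.046, 0.999, 0.007], [0.999, 0.046, 0.0], [-0.0, 0.007, -1.0]]
force: [1.1, -0.2, 0.5]
opening: 0.949
grasp_force: 0.0
```

Call:
jog_arm:
  delta_pos:
    - [-3,-4,0]
    - [-6,-9,0]
    - [-10,-15,0]
    - [-13,-21,0]
    - [-15,-27,0]
    - [-17,-33,0]
    - [-18,-39,0]
    - [-18,-43,0]
    - [-18,-43,0]
    - [-18,-43,0]
  turn: [0,0,0,0,0,0,0,0,0,0]
  grip: [0.05,0.05,0.05,0.05,0.05,0.05,0.05,0.05,0.05,0.05]

```text
time_s: 27.55
position: [0.4372, -0.3045, 0.1946]
tcp_rot: [[-0.045, 0.999, -0.002], [0.999, 0.045, 0.003], [0.003, -0.002, -1.0]]
force: [-0.6, 0.4, -0.2]
opening: 0.951
grasp_force: 0.0
```

```bash
python3 - <<'E'
from h import *
t=cap('top'); s=cap('scene','s6.png'); im=t['color'].copy()
O=np.array([.624,-.0048]); y=np.array([-.0439,.999])
for k,h,D in((-.129,.05,.032),(-.043,.062,.04),(.043,.074,.048),(.129,.086,.056)):
    w=O+k*y
    for c,n in((t,im),(s,s['color'])):
        C=[proj(c,[w[0]+D/2*np.cos(a),w[1]+D/2*np.sin(a),h+.004]) for a in np.linspace(0,6.28,24)]
        for q in C: cv2.circle(n,tuple(int(round(v*16)) for v in q),8,(0,0,255),-1,cv2.LINE_AA,4)
cv2.imwrite('pics/t6.png',cv2.resize(im[80:285,130:410],None,fx=2.8,fy=2.8,interpolation=cv2.INTER_CUBIC))
cv2.imwrite('pics/s6.png',cv2.resize(s['color'][110:290,130:380],None,fx=3,fy=3,interpolation=cv2.INTER_CUBIC))
E
```

```text
(no output)
```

View pics/t6.png

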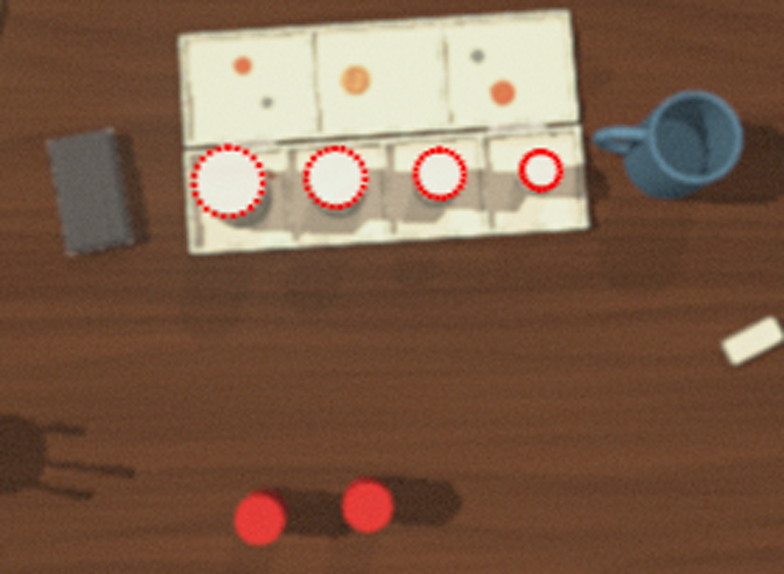

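View pics/s6.png

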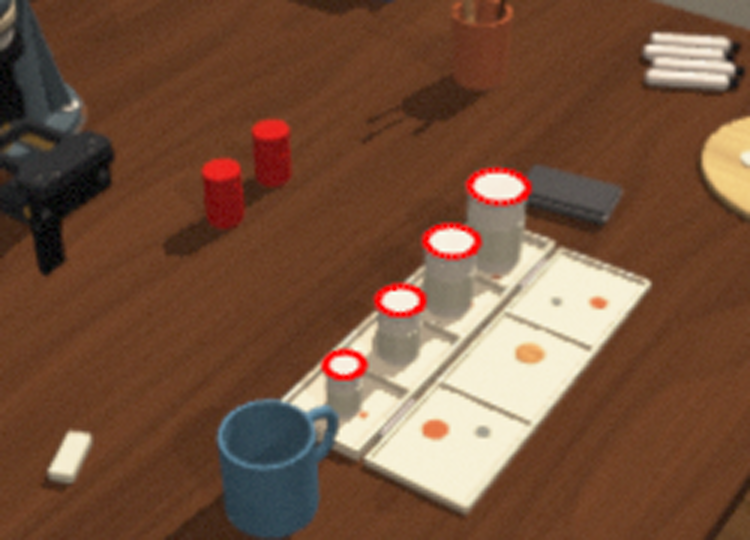

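Both views show each lid inside its predicted circle. All four jars stand upright in their wells, smallest next to the mug, and the mug, tin and eraser look unmoved. Handing in.

```bash
python3 -c "from rig import *; print(hand_in())"
```

```text
the job is handed in; nothing more can be done
None
```

All four jars stand upright and centred in the tin's wells, smallest next to the blue mug and largest at the far end; the mug, small tin, brush pot and eraser were not touched, and I handed the job in after about 28 s (no verdict was shown).

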